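Lock the canister lid on the click turntable

ROBOT

A 6-joint arm with a two-finger parallel gripper is mounted at the origin on a cart in front of the work surface, level with it; the furniture and walls round the work are solid. World frame = base frame: x ahead of the robot, y to its left, z up, the work surface at z = 0. Lengths are in mm, angles in rad, forces in N, time in s.
With the tool pointing down it reaches from about 275 to 750 mm from the base axis. Payload 10.2 kg.
Tool frame: the origin (TCP) lies midway between the tips of the shut fingers; the grasp point (between the pads) lies 19 mm behind it; z points along the fingers, y is the direction in which the jaws open and shut (so a half turn about z gives the same grasp; the last joint's range is limited). The gripper opens to 85 mm and grips with 20 to 120 N. Pads are 22 mm wide; open, the fingers measure 114 mm over their backs; the gripper's body (76 mm by 85 mm) begins 54 mm behind the grasp point. The pads swing forward as they close: fully open they stand 13 mm farther back than shut.
Start: joints at [-1.325, 0.313, 1.498, -0, 1.331, -0.223], TCP at [237.192, -468.371, 231.294] pointing down, gripper open.
Joint ranges: [-2.94, 2.94], [-0.97, 2.17], [0.19, 2.56], [-1.23, 4.37], [0.02, 3.11], [-2.88, 2.88]. Speed limits (rad/s): [2.39, 2.39, 3.01, 3.14, 3.14, 3.14].

INTERFACE

Orientations are given as a unit quaternion [w, x, y, z].
In Python, from rig import sense, optics, ctrl gives the robot as it stands.
- The arm moves only by the tool play_rows, never from a script. Its argument "plan" is a list of rows, each a list of 7 numbers: the shift along the world's x, y, z in mm, then the turn, a rotation vector about the world's x, y, z in rad, then the opening, from -1 (shut) to 1 (fully open), so that 0 is half open. A call has 1 to 5 rows; each row shifts and turns the pose as measured when the row begins; what a row does not reach is not made up. A row lasts 1/12 s, in which the tool goes at most 41.7 mm and 7.16 degrees, less where a joint would pass 70% of its speed; a pose out of reach is approached as far as the arm can. A call is refused whole if a number of a shift passes 41.7 or a number of a turn 0.125, either way. A call with a gripper value outside its range is refused whole. The fingers move at their own pace and stop on an object; "grip_force" is the grip in N (left out, the last holds). Time passes only in rows, so rows that do not move let the fingers close. It gives the time, the measured TCP pose, the force and the opening at its end, in the units of the state.
- sense(): the state, without advancing time (a new reading comes with each control period).
- optics.capture(name): name is "scene" or "top" or "wrist"; returns a dict with "img" (400x640x3 uint8, blue, green, red), "fx", "fy", "cx", "cy" (pixels), "world_to_cam" (4x4, takes a point from world to camera coordinates). Camera axes: x right, y up, looking along -z (the intrinsics and any distortion apply to the point x, -y, -z); pixel columns grow to the right and rows downward; lengths in mm; the calibration is good to about 2 mm. The wrist camera is an equidistant fisheye: a pixel r from the principal point sees the ray r / f radians off the axis. A picture is of the moment at which its call begins. There is no depth.
- ctrl.finish_job(): hands the job in, once; it reports no verdict.
The state is a dict: "time_s": time; "joints": joint angles; "dq": joint speeds; "tau": joint torques, N m; "eef_pos": TCP position; "ee_rot": TCP orientation; "force": force on the tool from outside, world axes, zero at the start; "wrist_torque": the same for the moment, N m; "grip_width": opening from 0.0 (shut) to 1.0 (fully open).
Only numpy, scipy, OpenCV 4.12 (cv2) and the standard library are available. Lean on these libraries where they do the work, as an engineer would, in place of code of your own. Each camera call takes 0.05 s, during which the arm holds its last target. There are 200 camera calls.

TASK

Lock the lid of the canister on the click-stop turntable: fold the orange clip that stands at the open front (by the red mark) fully down against the canister, turn the turntable by its blue pegs until it clicks with a still open clip at the front, fold that one, and carry on until all three orange clips are down, each folded only while it stands at the front. Leave it resting in a click, and leave the things standing around and on the shelf where they are.

Things in the scene. Friction and masses are not known exactly. Their poses are not given: they have to be found in the camera images.
- stand: Fixed stand: turntable on a black foot under a wooden riser shelf. Origin on the worktop, on the turntable's axis; x from front to back, y left, z up. 'Azimuth' p below: angle about the axis, counter-clockwise from above, from the front (-x); at radius r it is the point (-r cos p, -r sin p). A red mark (y 0, x -135 to -93, up to 6 high) shows the front.
- board_edge (a point): Middle of the lower front edge of the riser board, at (-78, 0, 205) in the stand's frame. Board 330 wide (y), x -78 to 115, 12 thick. Steel legs 12 thick at x -20 and 100, y +-153. The board covers all but the turntable's front, so the tool must lean 20 to 50 degrees from vertical, its tip pointing down and in under the board.
- turntable (a joint): Turn in rad, positive counter-clockwise from above. Spring clicks at -1.571, 0, +1.571 (stops at +-1.69); from either side of the crests half-way between them it pulls itself into the click, to within 0.05. Holds with up to about 0.25 N m (2 to 3 N at the pegs), damping 0.09 N m s/rad. Starts in the middle click. Clip a is in front at -1.571, b at 0, c at +1.571.
- canister (a point): Point on the axis at lid-top height (129). Aluminium disc radius 118, top at height 30, carries a white canister (radius 60) with grey lid (radius 65, grip bar up to 142), all turning together. Clips on the lid rim: a at azimuth +90 degrees plus the turn, b at 0 plus the turn, c at -90 plus the turn; a fourth, grey one opposite b is fixed shut.
- peg_0 (a point): Middle (height 55) of an upright blue peg on the turntable, 14 diameter, ball top 18, height 30 to 81, at radius 105, azimuth 45 degrees plus the turn. In a click one peg stands 45 degrees to each side of the front; push one sideways along its circle with shut fingertips to turn the table.
- peg_1 (a point): Middle (height 55) of an upright blue peg on the turntable, 14 diameter, ball top 18, height 30 to 81, at radius 105, azimuth 135 degrees plus the turn. In a click one peg stands 45 degrees to each side of the front; push one sideways along its circle with shut fingertips to turn the table.
- peg_2 (a point): Middle (height 55) of an upright blue peg on the turntable, 14 diameter, ball top 18, height 30 to 81, at radius 105, azimuth 225 degrees plus the turn. In a click one peg stands 45 degrees to each side of the front; push one sideways along its circle with shut fingertips to turn the table.
- peg_3 (a point): Middle (height 55) of an upright blue peg on the turntable, 14 diameter, ball top 18, height 30 to 81, at radius 105, azimuth 315 degrees plus the turn. In a click one peg stands 45 degrees to each side of the front; push one sideways along its circle with shut fingertips to turn the table.
- clip_a (a joint): Angle of this orange clip flap in rad: 0 hangs straight down against the canister (shut), 1.57 sticks out level, larger points up and outwards (limit 2.0). Flap 26 wide, 37 long, 4 thick with a 6 mm bead at the end; hinged on a level axis at radius 70 and height 120; stiff (0.03 N m), stays where left. Shut, its outer face is at radius 74 (bead 77). At the front at turntable turn -1.571.
- clip_a_end (a point): The free end of clip_a, at its bead, on the middle of its width (36 from the hinge axis).
- clip_b (a joint): Angle of this orange clip flap in rad: 0 hangs straight down against the canister (shut), 1.57 sticks out level, larger points up and outwards (limit 2.0). Flap 26 wide, 37 long, 4 thick with a 6 mm bead at the end; hinged on a level axis at radius 70 and height 120; stiff (0.03 N m), stays where left. Shut, its outer face is at radius 74 (bead 77). At the front at turntable turn 0.
- clip_b_end (a point): The free end of clip_b, at its bead, on the middle of its width (36 from the hinge axis).
- clip_c (a joint): Angle of this orange clip flap in rad: 0 hangs straight down against the canister (shut), 1.57 sticks out level, larger points up and outwards (limit 2.0). Flap 26 wide, 37 long, 4 thick with a 6 mm bead at the end; hinged on a level axis at radius 70 and height 120; stiff (0.03 N m), stays where left. Shut, its outer face is at radius 74 (bead 77). At the front at turntable turn +1.571.
- clip_c_end (a point): The free end of clip_c, at its bead, on the middle of its width (36 from the hinge axis).
- salt: Bystander, not to be disturbed: salt shaker, 44 across, 90 tall. Origin at the centre of its underside.
- pepper: Bystander, not to be disturbed: pepper shaker, 44 across, 90 tall. Origin at the centre of its underside.
- spice: Bystander, not to be disturbed: spice jar with red cap, 45 across, 106 tall. Origin at the centre of its underside.
- timer: Bystander, not to be disturbed: white egg timer, 61 across, 58 tall. Origin at the centre of its underside.
- spoon: Bystander, not to be disturbed: teaspoon lying flat, 138 long, 12 high. Origin at the centre of its underside.
- sardines: Bystander, not to be disturbed: flat tin, 63x105, 26 high. Origin at the centre of its underside.
- mug: Bystander, not to be disturbed: mug standing on the riser shelf, 82 across (111 with handle), 106 tall. Origin at the centre of its underside.
- tea: Bystander, not to be disturbed: small tea carton on the riser shelf, 32x80, 54 tall. Origin at the centre of its underside.

How it is judged:
By the outcome, as a careful person would: the job done as asked, in the order asked, and still so for the second after the job is handed in, with the robot touching nothing.
It also fails if it takes over 72 s, if anything falls off the work surface, if the arm or the gripper's body presses on something with over 40 N, if the wrist force passes 120 N, or if a joint passes its speed limit or range.

## Working session

There is one attempt and no reset: what is moved stays moved. The work goes in short steps, Python scripts to look and compute and a tool call to move; the robot and the scene stay as the last step left them, time stands still between calls to the robot, and variables do not carry over. Pictures are saved under pics/ and viewed, about 8 in all and at most 12, crops included, and the job is handed in when it is done.

Besides the shell and the picture viewer there is one more tool, called after "Request:" in YAML: its name, and indented under it one key for each argument. play_rows: Moves the arm, as the interface text tells. Its arguments: {"type":"object","properties":{"plan":{"type":"array"},"grip_force":{"type":"number"}},"required":["plan"]}

```bash
ls; mkdir -p pics; python3 - <<'E'
from rig import sense, optics, ctrl
import cv2
s=sense();print(s)
for n in("scene","top"):
    c=optics.capture(n);cv2.imwrite(f"pics/{n}0.png",c["img"]);print(n,c["fx"],c["fy"],c["cx"],c["cy"],c["world_to_cam"].tolist() if hasattr(c["world_to_cam"],'tolist') else c["world_to_cam"],[k for k in c])
E
```

```text
pics
{'time_s': 0.0, 'joints': array([-1.32540997e+00,  3.13469422e-01,  1.49845021e+00, -1.93055860e-05,
        1.33098054e+00, -2.23415981e-01]), 'dq': array([ 1.89872472e-04, -6.48978951e-04,  8.06128520e-04,  6.55903639e-05,
        7.13171386e-04,  1.49870290e-03]), 'tau': array([-3.48226768e-04, -4.12268865e+01, -2.59741598e+01, -1.73111512e-04,
        4.21758508e-03,  4.90697616e-06]), 'eef_pos': array([ 237.11764261, -468.11303249,  230.72019359]), 'ee_rot': array([-6.53616411e-04,  9.72652859e-01,  2.32262757e-01, -1.65559990e-05]), 'force': array([ 0.95455515,  0.09562716, -0.06928871]), 'wrist_torque': array([0.07267726, 0.03297804, 0.00767703]), 'grip_width': 0.9983454988897608}
scene 482.10095963218333 482.10095963218333 323.78574430615527 200.93545430736097 [[-0.8633269474456995, -0.5045868038745982, -0.00766414833550387, 565.1058396525738], [0.251331761619258, -0.4430886398248479, 0.8605258873848751, -242.68221167075765], [-0.43760590422828083, 0.7409889436515124, 0.5093490531754865, -1043.51010015127], [0.0, 0.0, 0.0, 1.0]] ['img', 'fx', 'fy', 'cx', 'cy', 'world_to_cam']
top 389.84460012685895 389.84460012685895 315.896128461163 202.74818391403616 [[-0.405287859616966, -0.9141778708804892, 0.004535552834512581, 288.59867405378213], [0.718743061749787, -0.3155708677986022, 0.6195348566330868, -532.5749046268928], [-0.5649337678291505, 0.2543498531339331, 0.784956043468108, -970.4097934704909], [0.0, 0.0, 0.0, 1.0]] ['img', 'fx', 'fy', 'cx', 'cy', 'world_to_cam']
```

View pics/scene0.png

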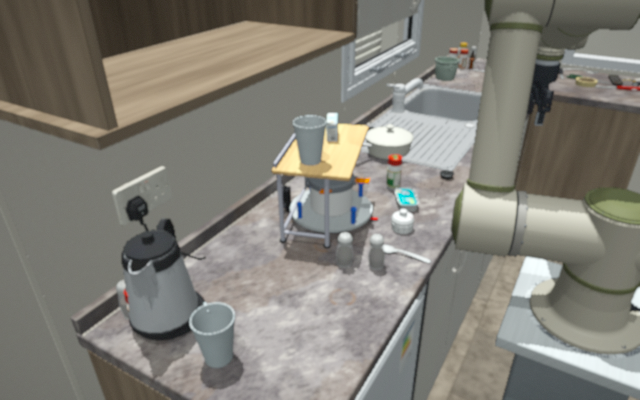

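View pics/top0.png

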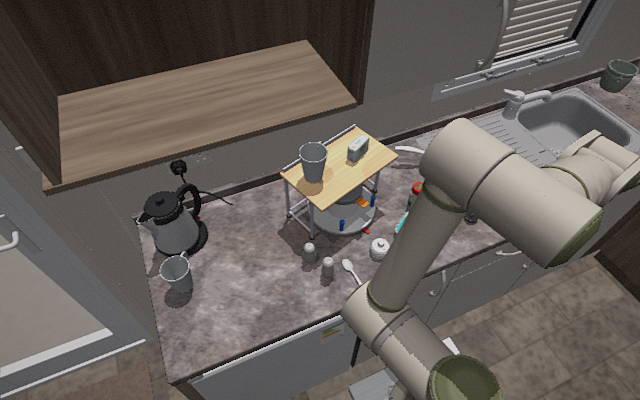

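The scene view shows the stand around px (330,190), with shakers at (345,250) and (377,252), the spoon at (410,255), and the timer at (403,222). The top view shows it around px (345,190). I'll zoom in on both.

```bash
python3 - <<'E'
import cv2
a=cv2.imread("pics/scene0.png")[105:275,265:465];b=cv2.imread("pics/top0.png")[125:295,270:440]
cv2.imwrite("pics/c1.png",cv2.resize(a,None,fx=3.5,fy=3.5,interpolation=cv2.INTER_CUBIC))
cv2.imwrite("pics/c2.png",cv2.resize(b,None,fx=3.5,fy=3.5,interpolation=cv2.INTER_CUBIC))
E
```

```text
(no output)
```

View pics/c1.png

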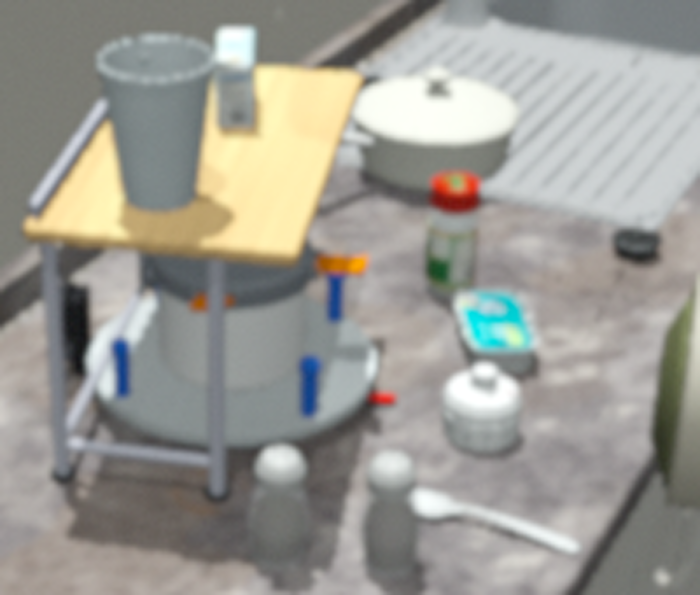

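View pics/c2.png

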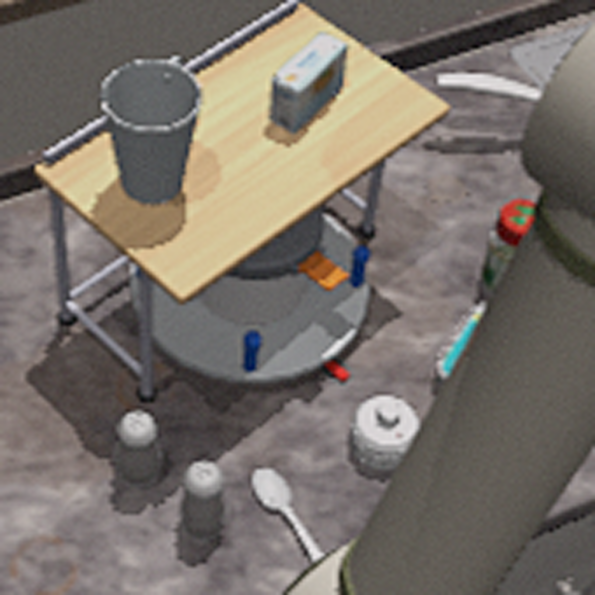

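Zoomed: c1 shows board corners (297,250), (28,230), (362,72), left peg (310,387), red mark tip (396,398). c2 shows board corners (183,298), (448,108), (38,170), pegs (251,352) and (360,267), and mark tip (347,375). I'll fit the pose from these.

```bash
cat > h.py <<'E'
import numpy as np
from scipy.optimize import least_squares
K={'scene':(482.10096,323.78574,200.93545,np.array([[-0.8633269474456995,-0.5045868038745982,-0.00766414833550387,565.1058396525738],[0.251331761619258,-0.4430886398248479,0.8605258873848751,-242.68221167075765],[-0.43760590422828083,0.7409889436515124,0.5093490531754865,-1043.51010015127]])),
'top':(389.8446,315.89613,202.74818,np.array([[-0.405287859616966,-0.9141778708804892,0.004535552834512581,288.59867405378213],[0.718743061749787,-0.3155708677986022,0.6195348566330868,-532.5749046268928],[-0.5649337678291505,0.2543498531339331,0.784956043468108,-970.4097934704909]]))}
def proj(cam,P):
    f,cx,cy,M=K[cam];p=M[:,:3]@P+M[:,3];return np.array([cx+f*p[0]/-p[2],cy-f*p[1]/-p[2]])
def tri(obs):
    return least_squares(lambda P:np.concatenate([proj(c,P)-o for c,o in obs]),[500,0,50])
def c1(u,v):return ('scene',np.array([265+u/3.5-.4,105+v/3.5-.4]))
def c2(u,v):return ('top',np.array([270+u/3.5-.4,125+v/3.5-.4]))
E
python3 - <<'E'
from h import *
r=74.2
F=[((-78,165,217),c1(297,250)),((115,165,217),c1(28,228)),((-78,-165,217),c1(364,70)),((-74,74,55),c1(310,387)),((-135,0,3),c1(396,398)),((-74,74,72),c1(310,365)),
((-78,165,217),c2(182,295)),((115,165,217),c2(37,168)),((-78,-165,217),c2(448,106)),((-74,74,55),c2(251,352)),((-74,-74,55),c2(360,267)),((-135,0,3),c2(347,375))]
def W(q,P):
    c,s=np.cos(q[2]),np.sin(q[2]);return np.array([q[0]+c*P[0]-s*P[1],q[1]+s*P[0]+c*P[1],P[2]])
f=lambda q:np.concatenate([proj(o[0],W(q,P))-o[1] for P,o in F])
best=min((least_squares(f,[500,0,y],loss='soft_l1') for y in(-2,-1,0,1,2)),key=lambda r:r.cost)
q=best.x;print(q,best.cost);print(f(q).reshape(-1,2).round(1).tolist())
c,s=np.cos(q[2]),np.sin(q[2])
for n,o in dict(shL=[c1(281,450),c2(138,415)],shR=[c1(391,455),c2(203,466)],timer=[c1(485,372),c2(388,405)],spoonbowl=[c1(425,500),c2(266,484)],spice=[c1(455,180),c2(520,207)],sardn=[c1(470,298),c2(440,375)]).items():
    t=tri(o);d=t.x[:2]-q[:2];print(n,t.x.round(),round(t.cost,1),'stand',(c*d[0]+s*d[1]).round(),(-s*d[0]+c*d[1]).round())
E
```

```text
[ 6.74790433e+02 -7.80161348e+01  3.18520295e-01] 3.641418990117259
[[0.7, 0.2], [-1.1, -0.7], [-0.0, 0.2], [-0.2, -1.0], [0.2, 0.0], [-0.0, -0.1], [0.5, 1.2], [-1.2, -0.1], [1.1, -0.3], [-0.3, -0.5], [-0.3, -0.1], [-0.1, 0.8]]
shL [538. 100.  87.] 0.2 stand -75.0 212.0
shR [468.  70.  89.] 0.2 stand -150.0 205.0
timer [ 475. -119.   52.] 0.9 stand -202.0 24.0
spoonbowl [468.   5.  10.] 0.6 stand -170.0 144.0
spice [ 592. -322.  107.] 1.1 stand -155.0 -205.0
sardn [ 497. -171.   75.] 30.9 stand -198.0 -33.0
```

Stand fits at (675,-78), yaw 0.3185 rad. Next is a helper for stand-frame moves, then a move to a pre-pose with a 45° lean.

```bash
cat > g.py <<'E'
import sys
from h import *
from scipy.spatial.transform import Rotation as R
from rig import sense
q=(674.8,-78.0,.3185);c,s=np.cos(q[2]),np.sin(q[2])
def w(P):return np.array([q[0]+c*P[0]-s*P[1],q[1]+s*P[0]+c*P[1],P[2]])
def st(P):d=P[:2]-q[:2];return np.array([c*d[0]+s*d[1],-s*d[0]+c*d[1],P[2]])
def goalR(deg=45):
    t=np.radians(deg);S=np.array([[c,-s,0],[s,c,0],[0,0,1]])
    z=np.array([np.sin(t),0,-np.cos(t)]);y=np.array([0,-1,0]);x=np.cross(y,z)
    return R.from_matrix(S@np.array([x,y,z]).T)
def rep(*goals):
    S=sense();p=S['eef_pos'];o=S['ee_rot'];r=R.from_quat([o[1],o[2],o[3],o[0]])
    print('t',round(S['time_s'],2),'stand',st(p).round(1),'F',S['force'].round(1),'g',round(S['grip_width'],2),'j',S['joints'].round(2))
    print('rot',(goalR()*r.inv()).as_rotvec().round(3))
    for g in goals:
        d=w(g)-p;print('to',g,d.round(1));p=w(g)
if __name__=='__main__':rep(*[tuple(map(float,a.split(','))) for a in sys.argv[1:]])
E
python3 g.py -- 2>/dev/null; python3 g.py=-1 2>/dev/null; python3 -c "
from g import *
rep((-170,0,200),(-110,0,170),(-92,0,150),(-90,0,106),(-82,0,86))"
```

```text
t 0.1 stand [-537.8 -233.5  230.8] F [-0.8  0.5  0.3] g 1.0 j [-1.33  0.31  1.5  -0.    1.33 -0.22]
rot [ 0.3   -0.726 -0.143]
to (-170, 0, 200) [276.2 336.9 -30.8]
to (-110, 0, 170) [ 57.   18.8 -30. ]
to (-92, 0, 150) [ 17.1   5.6 -20. ]
to (-90, 0, 106) [  1.9   0.6 -44. ]
to (-82, 0, 86) [  7.6   2.5 -20. ]
```

Request:
play_rows:
  plan:
    - [20,32,4,0.035,-0.085,-0.016,-1]
    - [20,32,4,0.035,-0.085,-0.016,-1]
    - [20,32,4,0.035,-0.085,-0.016,-1]
    - [20,32,4,0.035,-0.085,-0.016,-1]
    - [20,32,4,0.035,-0.085,-0.016,-1]

```text
time_s: 0.52
eef_pos: [339.5, -305.2, 249.7]
ee_rot: [-0.039, 0.954, 0.184, 0.233]
force: [0.5, 0.3, -0.3]
grip_width: 0.298
```

Request:
play_rows:
  plan:
    - [25,30,0,0.035,-0.085,-0.016,-1]
    - [25,30,0,0.035,-0.085,-0.016,-1]
    - [25,30,0,0.035,-0.085,-0.016,-1]
    - [25,30,0,0.035,-0.085,-0.016,-1]
    - [25,30,0,0,0,0,-1]

```text
time_s: 0.93
eef_pos: [466.7, -148.9, 249.9]
ee_rot: [-0.067, 0.898, 0.133, 0.413]
force: [0.6, -0.8, -1.2]
grip_width: -0.003
```

```bash
python3 -c "
from g import *
rep((-170,0,200))"
```

```text
t 0.93 stand [-219.8   -2.2  249.9] F [ 0.6 -0.8 -1.2] g -0.0 j [-0.97 -0.    2.07  1.    1.05 -0.22]
rot [-0.034  0.071  0.02 ]
to (-170, 0, 200) [ 46.6  17.7 -49.9]
```

Request:
play_rows:
  plan:
    - [23,9,-25,-0.017,0.036,0.01,-1]
    - [23,9,-25,-0.017,0.036,0.01,-1]
    - [24,8,-15,0,0,0,-1]
    - [24,8,-15,0,0,0,-1]
    - [10,3,-10,0,0,0,-1]

```text
time_s: 1.35
eef_pos: [575.6, -103.7, 157.4]
ee_rot: [-0.059, 0.912, 0.149, 0.377]
force: [0.1, -0.3, 0.1]
grip_width: -0.004
```

```bash
python3 -c "
from g import *
rep((-92,0,150))
from rig import optics
import cv2
c=optics.capture('wrist');cv2.imwrite('pics/w1.png',c['img'])"
```

```text
t 1.35 stand [-102.2    6.7  157.4] F [ 0.1 -0.3  0.1] g -0.0 j [-0.65  0.31  1.94  1.1   0.71 -0.21]
rot [ 0.005 -0.001 -0.005]
to (-92, 0, 150) [11.8 -3.1 -7.4]
```

View pics/w1.png

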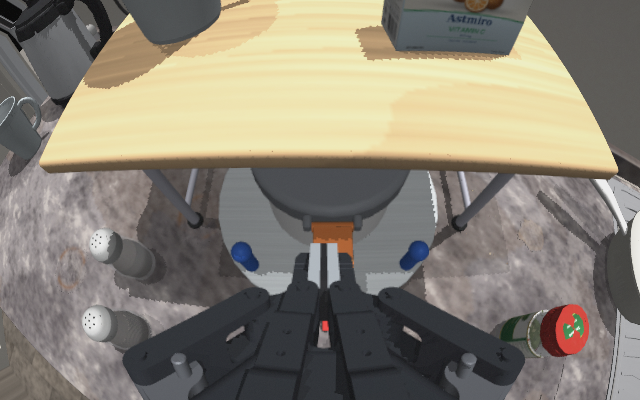

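The wrist view shows clip b at (332,240) with the fingertips at about (322,255), so the tip is about 7 mm to the left, which agrees with the numbers. Pegs are at (243,255) and (415,255). I'll fold clip b.

Request:
play_rows:
  plan:
    - [11,-3,-8,0,0,0,-1]
    - [1,0,-11,0,0,0,-1]
    - [1,0,-11,0,0,0,-1]
    - [0,0,-11,0,0,0,-1]
    - [0,0,-11,0,0,0,-1]

```text
time_s: 1.82
eef_pos: [589.1, -105.9, 103.4]
ee_rot: [-0.061, 0.912, 0.151, 0.377]
force: [0.0, 0.0, 1.9]
grip_width: -0.001
```

```bash
python3 -c "
from g import *
rep((-90,0,106),(-82,0,86))"
```

```text
t 1.82 stand [-90.1   0.3 103.4] F [0.  0.  1.9] g -0.0 j [-0.63  0.44  1.94  1.24  0.66 -0.39]
rot [ 0.004 -0.002 -0.008]
to (-90, 0, 106) [ 0.2 -0.3  2.6]
to (-82, 0, 86) [  7.6   2.5 -20. ]
```

Request:
play_rows:
  plan:
    - [2,1,-7,0,0,0,-1]
    - [3,1,-6,0,0,0,-1]
    - [3,1,-4,0,0,0,-1]
    - [3,1,0,0,0,0,-1]
    - [3,1,0,0,0,0,-1]

```text
time_s: 2.23
eef_pos: [601.2, -102.6, 84.0]
ee_rot: [-0.06, 0.913, 0.149, 0.375]
force: [-61.6, -20.3, 32.5]
grip_width: 0.001
```

```bash
python3 -c "
from g import *
rep((-79,0,86))"
```

```text
t 2.23 stand [-77.6  -0.3  84. ] F [-61.6 -20.3  32.5] g 0.0 j [-0.61  0.49  1.92  1.29  0.63 -0.42]
rot [ 0.005 -0.006 -0.005]
to (-79, 0, 86) [-1.4 -0.2  2. ]
```

Clip b is pressed home (66 N total at the stop, so I'll push more gently next time). Backing off and going to the left peg.

```bash
python3 -c "
from g import *
rep((-90,0,90),(-130,0,110),(-135,104,95),(-70,104,62))"
```

```text
t 2.23 stand [-77.6  -0.3  84. ] F [-61.6 -20.3  32.5] g 0.0 j [-0.61  0.49  1.92  1.29  0.63 -0.42]
rot [ 0.005 -0.006 -0.005]
to (-90, 0, 90) [-11.9  -3.6   6. ]
to (-130, 0, 110) [-38.  -12.5  20. ]
to (-135, 104, 95) [-37.3  97.2 -15. ]
to (-70, 104, 62) [ 61.7  20.4 -33. ]
```

Request:
play_rows:
  plan:
    - [-12,-4,6,0,0,0,-1]
    - [-19,-6,10,0,0,0,-1]
    - [-19,-6,10,0,0,0,-1]
    - [-13,32,-5,0,0,0,-1]
    - [-13,32,-5,0,0,0,-1]

```text
time_s: 2.65
eef_pos: [525.7, -60.2, 103.5]
ee_rot: [-0.055, 0.913, 0.148, 0.376]
force: [-0.5, 0.4, -0.2]
grip_width: -0.002
```

Request:
play_rows:
  plan:
    - [-12,32,-5,0,0,0,-1]
    - [0,0,0,0,0,0,-1]

```text
time_s: 2.82
eef_pos: [510.7, -23.6, 98.2]
ee_rot: [-0.056, 0.913, 0.148, 0.376]
force: [-0.5, 0.6, -0.7]
grip_width: 0.006
```

```bash
python3 -c "
from g import *
rep((-135,104,95),(-70,104,62))
from rig import optics
import cv2
c=optics.capture('wrist');cv2.imwrite('pics/w2.png',c['img'])"
```

```text
t 2.82 stand [-138.8  103.    98.2] F [-0.5  0.6 -0.7] g 0.01 j [-0.57  0.28  2.22  1.46  0.57 -0.58]
rot [ 0.011 -0.003  0.001]
to (-135, 104, 95) [ 3.3  2.1 -3.2]
to (-70, 104, 62) [ 61.7  20.4 -33. ]
```

View pics/w2.png

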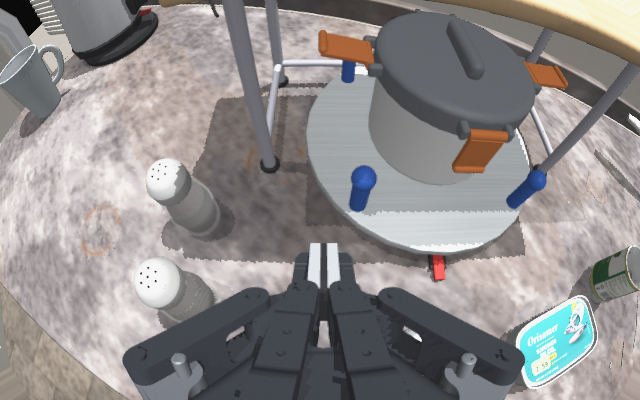

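The wrist view shows clip b flat against the canister at (480,150), c open at (345,47), a open at (545,75), and the left peg at (362,185). Moving in beside the left peg.

Request:
play_rows:
  plan:
    - [22,8,-12,0,0,0,-1]
    - [22,8,-12,0,0,0,-1]
    - [21,7,-9,0,0,0,-1]

```text
time_s: 3.12
eef_pos: [580.6, -4.5, 68.7]
ee_rot: [-0.052, 0.912, 0.147, 0.379]
force: [0.2, -1.0, 0.9]
grip_width: -0.001
```

```bash
python3 -c "
from g import *
g=[(-70,104,63)]+[(-105*np.cos(a)+7,-105*np.sin(a)+21.5,63) for a in np.radians([-45,-35,-25,-15,-7,0,6,12])]
rep(*[tuple(np.round(x,1)) for x in g])"
```

```text
t 3.12 stand [-66.5  99.3  68.7] F [ 0.2 -1.   0.9] g -0.0 j [-0.43  0.46  2.06  1.61  0.49 -0.62]
rot [0.016 0.005 0.005]
to (np.int64(-70), np.int64(104), np.int64(63)) [-4.8  3.4 -5.7]
to (np.float64(-67.2), np.float64(95.7), np.float64(63.0)) [ 5.3 -7.   0. ]
to (np.float64(-79.0), np.float64(81.7), np.float64(63.0)) [ -6.8 -17.    0. ]
to (np.float64(-88.2), np.float64(65.9), np.float64(63.0)) [ -3.8 -17.9   0. ]
to (np.float64(-94.4), np.float64(48.7), np.float64(63.0)) [ -0.5 -18.3   0. ]
to (np.float64(-97.2), np.float64(34.3), np.float64(63.0)) [  1.9 -14.6   0. ]
to (np.float64(-98.0), np.float64(21.5), np.float64(63.0)) [  3.2 -12.4   0. ]
to (np.float64(-97.4), np.float64(10.5), np.float64(63.0)) [  4.  -10.3   0. ]
to (np.float64(-95.7), np.float64(-0.3), np.float64(63.0)) [ 5.  -9.7  0. ]
```

Request:
play_rows:
  plan:
    - [0,-4,-5,0,0,0,-1]
    - [-4,-9,0,0,0,0,-1]
    - [-4,-9,0,0,0,0,-1]
    - [-2,-9,0,0,0,0,-1]
    - [-2,-9,0,0,0,0,-1]

```text
time_s: 3.53
eef_pos: [571.5, -42.7, 63.4]
ee_rot: [-0.056, 0.911, 0.152, 0.38]
force: [1.1, 1.6, -1.2]
grip_width: 0.001
```

```bash
python3 -c "
from g import *
g=[(-105*np.cos(a)+7,-105*np.sin(a)+21.5,63) for a in np.radians([-25,-15,-7,0,6,12])]
rep(*[tuple(np.round(x,1).tolist()) for x in g])"
```

```text
t 3.53 stand [-87.1  65.9  63.4] F [ 1.1  1.6 -1.2] g 0.0 j [-0.53  0.47  2.06  1.55  0.56 -0.66]
rot [ 0.011  0.007 -0.007]
to (-88.2, 65.9, 63.0) [-1.1 -0.3 -0.4]
to (-94.4, 48.7, 63.0) [ -0.5 -18.3   0. ]
to (-97.2, 34.3, 63.0) [  1.9 -14.6   0. ]
to (-98.0, 21.5, 63.0) [  3.2 -12.4   0. ]
to (-97.4, 10.5, 63.0) [  4.  -10.3   0. ]
to (-95.7, -0.3, 63.0) [ 5.  -9.7  0. ]
```

Request:
play_rows:
  plan:
    - [-2,-18,0,0,0,0,-1]
    - [2,-15,0,0,0,0,-1]
    - [3,-13,0,0,0,0,-1]
    - [4,-10,0,0,0,0,-1]
    - [4,-9,0,0,0,0,-1]

```text
time_s: 3.95
eef_pos: [580.5, -115.3, 65.0]
ee_rot: [-0.056, 0.911, 0.151, 0.38]
force: [0.0, 0.3, -0.1]
grip_width: 0.003
```

```bash
python3 -c "
from g import *
rep((-150,0,120))"
```

```text
t 3.95 stand [-101.3   -5.9   65. ] F [ 0.   0.3 -0.1] g 0.0 j [-0.66  0.51  1.97  1.38  0.64 -0.58]
rot [ 0.012  0.006 -0.005]
to (-150, 0, 120) [-48.1  -9.7  55. ]
```

Request:
play_rows:
  plan:
    - [-28,-9,18,0,0,0,-1]
    - [-24,-4,26,0,0,0,-1]
    - [-5,4,28,0,0,0,-1]
    - [0,0,25,0,0,0,-1]
    - [0,0,0,0,0,0,-1]

```text
time_s: 4.37
eef_pos: [520.4, -133.2, 164.8]
ee_rot: [-0.053, 0.913, 0.147, 0.377]
force: [1.0, -1.5, 0.6]
grip_width: 0.001
```

Request:
play_rows:
  plan:
    - [0,0,0,0,0,0,-1]
    - [0,0,0,0,0,0,-1]
    - [0,0,0,0,0,0,-1]
    - [0,0,0,0,0,0,-1]
    - [0,0,0,0,0,0,-1]

```text
time_s: 4.78
eef_pos: [520.1, -135.4, 163.9]
ee_rot: [-0.052, 0.913, 0.146, 0.377]
force: [-0.6, -0.7, -0.2]
grip_width: -0.004
```

```bash
python3 -c "
from g import *
rep((-92,0,150),(-90,0,104))
from rig import optics
import cv2
c=optics.capture('wrist');cv2.imwrite('pics/w3.png',c['img'])"
```

```text
t 4.78 stand [-164.9   -6.1  163.9] F [-0.6 -0.7 -0.2] g -0.0 j [-0.79  0.22  2.04  1.07  0.79 -0.3 ]
rot [0.015 0.    0.008]
to (-92, 0, 150) [ 67.3  28.6 -13.9]
to (-90, 0, 104) [  1.9   0.6 -46. ]
```

View pics/w3.png

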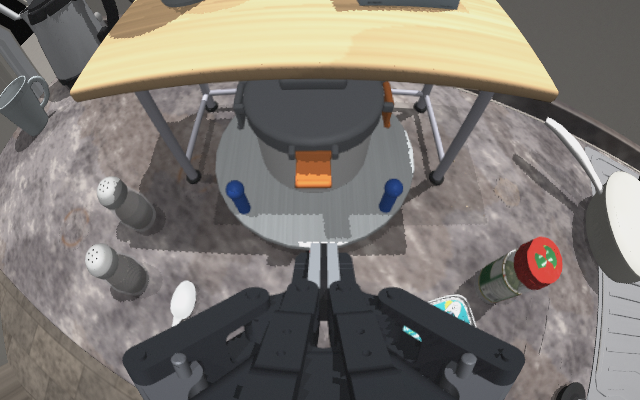

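The table clicked: clip c is at the front at (313,170), and b is shut on the right at (389,105). Folding c.

Request:
play_rows:
  plan:
    - [22,10,-3,0.015,0,0.008,-1]
    - [22,10,-3,0,0,0,-1]
    - [22,8,-5,0,0,0,-1]
    - [3,1,-12,0,0,0,-1]
    - [1,0,-12,0,0,0,-1]

```text
time_s: 5.25
eef_pos: [593.6, -105.2, 127.2]
ee_rot: [-0.061, 0.912, 0.146, 0.378]
force: [-2.7, -0.5, 1.3]
grip_width: 0.002
```

```bash
python3 -c "
from g import *
rep((-90,0,104),(-82,0,86),(-79,0,86))"
```

```text
t 5.25 stand [-85.6  -0.4 127.2] F [-2.7 -0.5  1.3] g 0.0 j [-0.63  0.4   1.92  1.18  0.67 -0.28]
rot [-0.001  0.     0.001]
to (-90, 0, 104) [ -4.3  -1.  -23.2]
to (-82, 0, 86) [  7.6   2.5 -18. ]
to (-79, 0, 86) [2.8 0.9 0. ]
```

Request:
play_rows:
  plan:
    - [-4,-1,-12,0,0,0,-1]
    - [-1,0,-11,0,0,0,-1]
    - [2,1,-7,0,0,0,-1]
    - [3,1,-6,0,0,0,-1]
    - [2,1,-4,0,0,0,-1]

```text
time_s: 5.67
eef_pos: [596.2, -101.5, 81.9]
ee_rot: [-0.063, 0.913, 0.146, 0.377]
force: [-0.2, -0.3, 2.6]
grip_width: -0.002
```

```bash
python3 -c "
from g import *
rep((-79,0,86))"
```

```text
t 5.67 stand [-82.    2.3  81.9] F [-0.2 -0.3  2.6] g -0.0 j [-0.62  0.49  1.93  1.31  0.63 -0.45]
rot [-0.004 -0.003 -0.001]
to (-79, 0, 86) [ 3.6 -1.2  4.1]
```

Request:
play_rows:
  plan:
    - [2,0,1,0,0,0,-1]
    - [2,0,1,0,0,0,-1]
    - [2,0,0,0,0,0,-1]

```text
time_s: 5.92
eef_pos: [598.8, -102.4, 80.6]
ee_rot: [-0.062, 0.914, 0.146, 0.372]
force: [-35.9, -11.2, 24.8]
grip_width: -0.001
```

```bash
python3 -c "
from g import *
rep((-90,0,90),(-130,0,110),(-140,-104,95),(-70,-104,63))"
```

```text
t 5.92 stand [-79.8   0.6  80.6] F [-35.9 -11.2  24.8] g -0.0 j [-0.61  0.5   1.92  1.29  0.63 -0.42]
rot [-0.001 -0.012  0.   ]
to (-90, 0, 90) [-9.5 -3.8  9.4]
to (-130, 0, 110) [-38.  -12.5  20. ]
to (-140, -104, 95) [  23.1 -101.9  -15. ]
to (-70, -104, 63) [ 66.5  21.9 -32. ]
```

Request:
play_rows:
  plan:
    - [-10,-4,9,0,0,0,-1]
    - [-19,-6,10,0,0,0,-1]
    - [-19,-6,12,0,0,0,-1]
    - [8,-34,-2,0,0,0,-1]
    - [8,-34,-5,0,0,0,-1]

```text
time_s: 6.33
eef_pos: [563.2, -182.6, 105.5]
ee_rot: [-0.065, 0.915, 0.149, 0.37]
force: [0.6, -1.0, -0.1]
grip_width: -0.003
```

Request:
play_rows:
  plan:
    - [6,-34,-5,0,0,0,-1]
    - [0,0,0,0,0,0,-1]

```text
time_s: 6.5
eef_pos: [570.1, -223.1, 100.8]
ee_rot: [-0.062, 0.915, 0.148, 0.371]
force: [0.3, 0.4, 0.4]
grip_width: -0.002
```

```bash
python3 -c "
from g import *
rep((-138,-105,95),(-70,-105,65))
from rig import optics
import cv2
c=optics.capture('wrist');cv2.imwrite('pics/w4.png',c['img'])"
```

```text
t 6.5 stand [-144.9 -105.   100.8] F [0.3 0.4 0.4] g -0.0 j [-0.85  0.51  1.82  1.09  0.81 -0.39]
rot [ 0.    -0.015 -0.004]
to (-138, -105, 95) [ 6.5  2.2 -5.8]
to (-70, -105, 65) [ 64.6  21.3 -30. ]
```

View pics/w4.png

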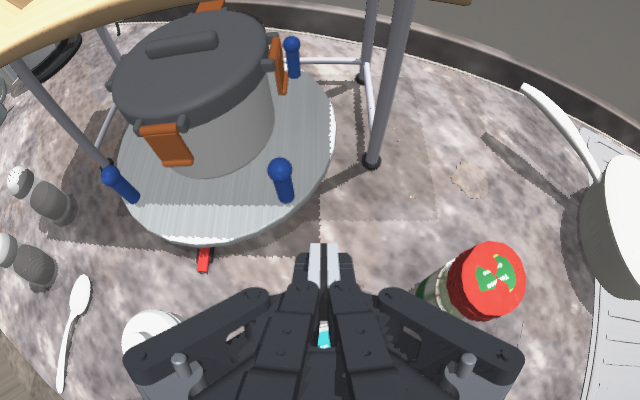

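Clip c is flat at the front at (162,145), b is shut on the right, and a is open at the back. The right peg is at (282,180). I'll move in beside it, staying high past the spice jar.

Request:
play_rows:
  plan:
    - [24,8,0,0,-0.015,0,-1]
    - [24,8,-6,0,0,0,-1]
    - [22,7,-14,0,0,0,-1]
    - [0,0,-14,0,0,0,-1]

```text
time_s: 6.88
eef_pos: [642.6, -195.8, 68.2]
ee_rot: [-0.061, 0.911, 0.148, 0.379]
force: [0.4, 1.6, 0.6]
grip_width: 0.002
```

```bash
cat > push.py <<'E'
from g import *
g=[(-105*np.cos(a)+7,-(105*np.sin(a)+21.5),63) for a in np.radians([45,35,25,15,7,0,-6,-12])]
rep(*[tuple(np.round(x,1).tolist()) for x in g])
E
python3 push.py
```

```text
t 6.88 stand [ -67.4 -101.8   68.2] F [0.4 1.6 0.6] g 0.0 j [-0.71  0.64  1.7   1.17  0.72 -0.36]
rot [-0.     0.002 -0.004]
to (-67.2, -95.7, 63.0) [-1.7  5.8 -5.2]
to (-79.0, -81.7, 63.0) [-15.6   9.6   0. ]
to (-88.2, -65.9, 63.0) [-13.7  12.1   0. ]
to (-94.4, -48.7, 63.0) [-11.3  14.4   0. ]
to (-97.2, -34.3, 63.0) [-7.2 12.8  0. ]
to (-98.0, -21.5, 63.0) [-4.8 11.9  0. ]
to (-97.4, -10.5, 63.0) [-2.9 10.6  0. ]
to (-95.7, 0.3, 63.0) [-1.8 10.8  0. ]
```

Request:
play_rows:
  plan:
    - [-2,4,-5,0,0,0,-1]
    - [-7,5,0,0,0,0,-1]
    - [-7,5,0,0,0,0,-1]
    - [-7,6,0,0,0,0,-1]
    - [-6,6,0,0,0,0,-1]

```text
time_s: 7.3
eef_pos: [612.3, -172.3, 61.6]
ee_rot: [-0.055, 0.913, 0.145, 0.377]
force: [-0.2, -6.0, -2.1]
grip_width: 0.002
```

```bash
python3 push.py
```

```text
t 7.3 stand [-88.9 -70.   61.6] F [-0.2 -6.  -2.1] g 0.0 j [-0.71  0.59  1.82  1.26  0.68 -0.47]
rot [ 0.01  -0.     0.007]
to (-67.2, -95.7, 63.0) [ 28.6 -17.6   1.4]
to (-79.0, -81.7, 63.0) [-15.6   9.6   0. ]
to (-88.2, -65.9, 63.0) [-13.7  12.1   0. ]
to (-94.4, -48.7, 63.0) [-11.3  14.4   0. ]
to (-97.2, -34.3, 63.0) [-7.2 12.8  0. ]
to (-98.0, -21.5, 63.0) [-4.8 11.9  0. ]
to (-97.4, -10.5, 63.0) [-2.9 10.6  0. ]
to (-95.7, 0.3, 63.0) [-1.8 10.8  0. ]
```

Request:
play_rows:
  plan:
    - [-9,16,1,0,0,0,-1]
    - [-7,14,0,0,0,0,-1]
    - [-5,13,0,0,0,0,-1]
    - [-3,12,0,0,0,0,-1]
    - [-2,11,0,0,0,0,-1]

```text
time_s: 7.72
eef_pos: [582.0, -108.6, 64.9]
ee_rot: [-0.048, 0.914, 0.141, 0.377]
force: [0.4, 0.5, 0.2]
grip_width: -0.001
```

```bash
python3 push.py|head -3
```

```text
t 7.72 stand [-97.7  -0.   64.9] F [0.4 0.5 0.2] g -0.0 j [-0.64  0.5   1.98  1.4   0.6  -0.57]
rot [ 0.02  -0.001  0.021]
to (-67.2, -95.7, 63.0) [ 58.9 -81.3  -1.9]
```

Past the crest. Retreating and swinging back to the right side for the second push.

Request:
play_rows:
  plan:
    - [-24,-8,12,0.01,0,0.01,-1]
    - [-22,-7,14,0.01,0,0.01,-1]
    - [2,-26,10,0,0,0,-1]
    - [10,-34,0,0,0,0,-1]
    - [10,-34,0,0,0,0,-1]

```text
time_s: 8.13
eef_pos: [551.8, -205.6, 102.3]
ee_rot: [-0.068, 0.912, 0.152, 0.375]
force: [-0.4, -0.4, 0.3]
grip_width: -0.0
```

Request:
play_rows:
  plan:
    - [4,-8,0,0,0,0,-1]
    - [0,0,0,0,0,0,-1]
    - [0,0,0,0,0,0,-1]
    - [0,0,0,0,0,0,-1]
    - [0,0,0,0,0,0,-1]

```text
time_s: 8.55
eef_pos: [556.1, -214.7, 103.2]
ee_rot: [-0.067, 0.912, 0.151, 0.375]
force: [0.3, 0.6, 0.2]
grip_width: -0.001
```

```bash
python3 -c "
from g import *
rep((-138,-105,95),(-70,-105,65))
from rig import optics
import cv2
c=optics.capture('wrist');cv2.imwrite('pics/w5.png',c['img'])"
```

```text
t 8.55 stand [-155.5  -92.6  103.2] F [0.3 0.6 0.2] g -0.0 j [-0.87  0.48  1.86  1.11  0.83 -0.43]
rot [-0.007 -0.006 -0.013]
to (-138, -105, 95) [20.5 -6.2 -8.2]
to (-70, -105, 65) [ 64.6  21.3 -30. ]
```

View pics/w5.png

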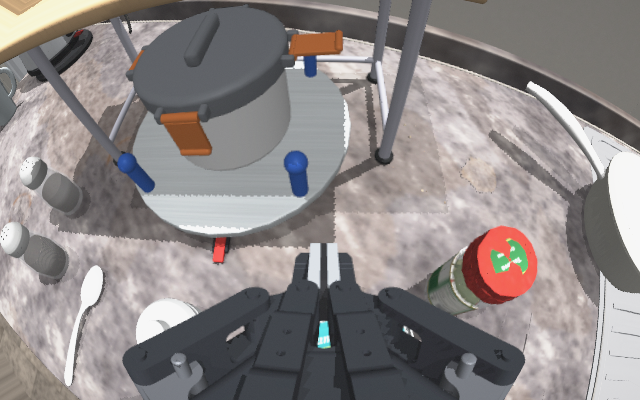

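The middle click is at the front: b is shut at (185,133), and a is open on the right at (315,45). Moving in for the second push.

Request:
play_rows:
  plan:
    - [20,-6,0,0,0,-0.01,-1]
    - [22,7,0,0,0,0,-1]
    - [22,7,-8,0,0,0,-1]
    - [19,6,-14,0,0,0,-1]
    - [0,0,-13,0,0,0,-1]

```text
time_s: 9.02
eef_pos: [642.3, -195.9, 70.0]
ee_rot: [-0.065, 0.912, 0.147, 0.377]
force: [0.2, 0.2, 0.0]
grip_width: 0.001
```

```bash
python3 push.py|head -3
```

```text
t 9.02 stand [ -67.8 -101.8   70. ] F [0.2 0.2 0. ] g 0.0 j [-0.71  0.64  1.69  1.16  0.73 -0.34]
rot [-0.007 -0.003 -0.005]
to (-67.2, -95.7, 63.0) [-1.3  6.  -7. ]
```

Same state as before the first push, so I'll use the same rows.

Request:
play_rows:
  plan:
    - [-2,4,-6,0,0,0,-1]
    - [-7,5,0,0,0,0,-1]
    - [-7,5,0,0,0,0,-1]
    - [-7,6,0,0,0,0,-1]
    - [-6,6,0,0,0,0,-1]

```text
time_s: 9.43
eef_pos: [611.5, -170.3, 61.7]
ee_rot: [-0.061, 0.913, 0.145, 0.375]
force: [-0.1, -5.5, -1.5]
grip_width: 0.002
```

Request:
play_rows:
  plan:
    - [-9,16,1,0,0,0,-1]
    - [-7,14,0,0,0,0,-1]
    - [-5,13,0,0,0,0,-1]
    - [-3,12,0,0,0,0,-1]
    - [-2,11,0,0,0,0,-1]

```text
time_s: 9.85
eef_pos: [580.8, -106.3, 64.3]
ee_rot: [-0.055, 0.915, 0.141, 0.375]
force: [0.1, -0.2, 0.3]
grip_width: -0.001
```

```bash
python3 push.py|head -3
```

```text
t 9.85 stand [-98.1   2.6  64.3] F [ 0.1 -0.2  0.3] g -0.0 j [-0.64  0.51  1.98  1.39  0.61 -0.55]
rot [ 0.008 -0.006  0.015]
to (-67.2, -95.7, 63.0) [ 60.2 -83.7  -1.3]
```

Request:
play_rows:
  plan:
    - [-28,-9,16,0.008,0,0.015,-1]
    - [-24,-8,26,0,0,0,-1]
    - [-5,-2,28,0,0,0,-1]
    - [0,0,25,0,0,0,-1]
    - [0,0,0,0,0,0,-1]

```text
time_s: 10.27
eef_pos: [517.7, -117.1, 161.0]
ee_rot: [-0.065, 0.914, 0.148, 0.372]
force: [-0.5, -0.7, -0.4]
grip_width: -0.001
```

Request:
play_rows:
  plan:
    - [0,0,0,0,0,0,-1]
    - [0,0,0,0,0,0,-1]
    - [0,0,0,0,0,0,-1]
    - [0,0,0,0,0,0,-1]
    - [0,0,0,0,0,0,-1]

```text
time_s: 10.68
eef_pos: [516.7, -114.5, 159.0]
ee_rot: [-0.067, 0.914, 0.149, 0.372]
force: [-0.1, -0.4, 0.4]
grip_width: 0.0
```

```bash
python3 -c "
from g import *
rep((-92,0,150),(-90,0,104))
from rig import optics
import cv2
c=optics.capture('wrist');cv2.imwrite('pics/w6.png',c['img'])"
```

```text
t 10.68 stand [-161.5   14.9  159. ] F [-0.1 -0.4  0.4] g 0.0 j [-0.77  0.22  2.06  1.08  0.79 -0.29]
rot [-0.008 -0.013 -0.009]
to (-92, 0, 150) [70.7  7.6 -9. ]
to (-90, 0, 104) [  1.9   0.6 -46. ]
```

View pics/w6.png

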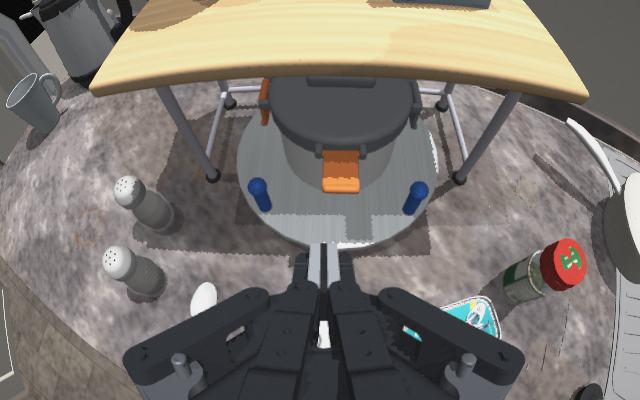

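Clip a is at the front at (341,172). Folding it.

Request:
play_rows:
  plan:
    - [22,3,-1,-0.008,-0.013,-0.009,-1]
    - [22,3,-1,0,0,0,-1]
    - [19,1,-3,0,0,0,-1]
    - [2,0,-12,0,0,0,-1]
    - [0,0,-12,0,0,0,-1]

```text
time_s: 11.15
eef_pos: [585.2, -107.1, 128.4]
ee_rot: [-0.06, 0.912, 0.146, 0.378]
force: [-1.5, -1.4, 1.0]
grip_width: 0.007
```

```bash
python3 -c "
from g import *
rep((-90,0,104),(-82,0,84),(-79,0,86))"
```

```text
t 11.15 stand [-94.2   0.4 128.4] F [-1.5 -1.4  1. ] g 0.01 j [-0.64  0.38  1.94  1.18  0.68 -0.3 ]
rot [0.    0.    0.001]
to (-90, 0, 104) [  4.2   0.9 -24.4]
to (-82, 0, 84) [  7.6   2.5 -20. ]
to (-79, 0, 86) [2.8 0.9 2. ]
```

Request:
play_rows:
  plan:
    - [2,0,-12,0,0,0,-1]
    - [2,1,-11,0,0,0,-1]
    - [2,1,-7,0,0,0,-1]
    - [3,1,-6,0,0,0,-1]
    - [2,0,-3,0,0,0,-1]

```text
time_s: 11.57
eef_pos: [596.7, -103.1, 83.9]
ee_rot: [-0.062, 0.913, 0.145, 0.376]
force: [0.4, 0.8, 2.4]
grip_width: 0.001
```

```bash
python3 -c "
from g import *
rep((-79,0,84))"
```

```text
t 11.57 stand [-82.    0.6  83.9] F [0.4 0.8 2.4] g 0.0 j [-0.62  0.49  1.93  1.3   0.63 -0.44]
rot [-0.003 -0.004  0.001]
to (-79, 0, 84) [3.  0.3 0.1]
```

Request:
play_rows:
  plan:
    - [2,0,1,0,0,0,-1]
    - [2,1,1,0,0,0,-1]
    - [2,0,0,0,0,0,-1]

```text
time_s: 11.82
eef_pos: [600.6, -103.5, 83.7]
ee_rot: [-0.061, 0.914, 0.145, 0.373]
force: [-39.6, -13.7, 22.5]
grip_width: -0.004
```

```bash
python3 -c "
from g import *
rep((-170,0,160))"
```

```text
t 11.82 stand [-78.4  -1.   83.7] F [-39.6 -13.7  22.5] g -0.0 j [-0.61  0.49  1.92  1.29  0.62 -0.41]
rot [-0.    -0.01   0.003]
to (-170, 0, 160) [-87.3 -27.7  76.3]
```

Request:
play_rows:
  plan:
    - [-12,-4,4,0,0,0,-1]
    - [-24,-8,16,0,0,0,-1]
    - [-24,-4,22,0,0,0,-1]
    - [-24,20,20,0,0,0,-1]
    - [-20,34,10,0,0,0,-1]

```text
time_s: 12.23
eef_pos: [495.2, -70.1, 157.5]
ee_rot: [-0.059, 0.915, 0.142, 0.373]
force: [0.7, 0.7, 1.6]
grip_width: -0.006
```

Request:
play_rows:
  plan:
    - [-12,34,0,0,0,0,-1]
    - [-10,26,0,0,0,0,-1]
    - [0,0,0,0,0,0,-1]
    - [0,0,0,0,0,0,-1]
    - [0,0,0,0,0,0,-1]

```text
time_s: 12.65
eef_pos: [469.5, -4.9, 161.9]
ee_rot: [-0.057, 0.914, 0.144, 0.375]
force: [-0.3, -0.5, -0.2]
grip_width: 0.003
```

```bash
python3 -c "
from g import *
rep()
from rig import optics
import cv2
a=optics.capture('wrist')['img'];b=optics.capture('scene')['img'][105:275,265:465]
cv2.imwrite('pics/f1.png',cv2.resize(a[0:300,140:600],None,fx=1.7,fy=1.7,interpolation=cv2.INTER_CUBIC))
cv2.imwrite('pics/f2.png',cv2.resize(b,None,fx=3.5,fy=3.5,interpolation=cv2.INTER_CUBIC))"
```

```text
t 12.65 stand [-172.1  133.7  161.9] F [-0.3 -0.5 -0.2] g 0.0 j [-0.59  0.03  2.28  1.17  0.64 -0.25]
rot [ 0.006 -0.005  0.008]
```

View pics/f1.png

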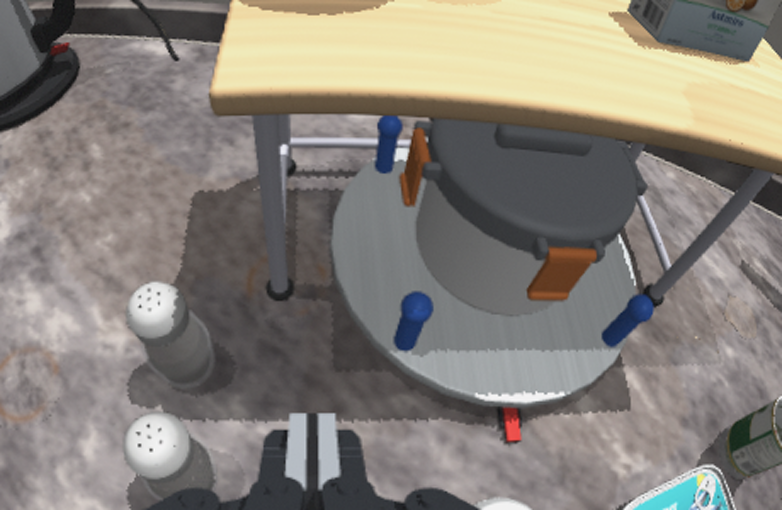

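View pics/f2.png

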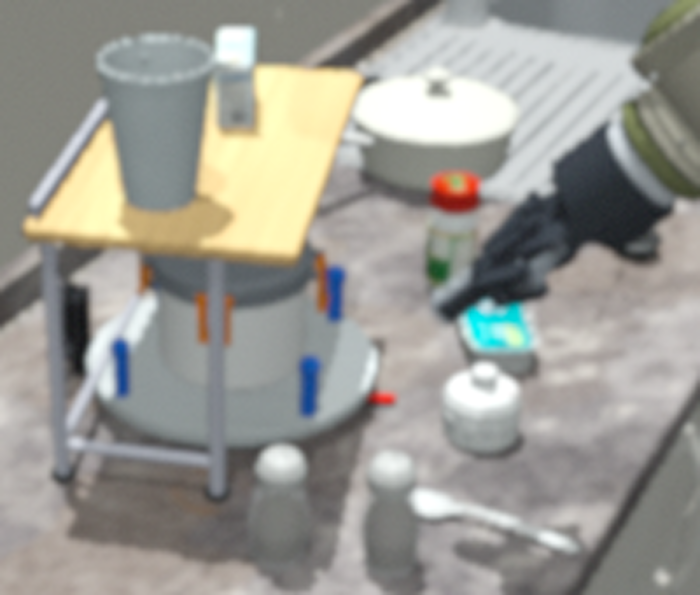

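Both views show all three clips hanging vertically. The pegs are symmetric about the red mark and none of the visible bystanders has moved. Handing in.

```bash
python3 -c "
from rig import ctrl
print(ctrl.finish_job())"
```

```text
the job is handed in; nothing more can be done
None
```

All three orange clips are folded down against the canister, and the job is handed in at about 12.7 s of the 72 s allowed.

- **Sequence:** I folded clip b at the middle click. I then pushed the left peg to the +1.571 click and folded c. Two pushes on the right pegs took the table back through the middle to the -1.571 click, where I folded a. Each clip stood at the front when I folded it.
- **Forces:** Each fold ended firmly against the canister, with total wrist force of about 72 N for b, 45 N for c and 48 N for a. The limit is 120 N. The first press was harder than it needed to be, so I eased off for the other two.
- **Last checks:** In the final wrist and scene views, all three clips hang straight down and the pegs stand evenly either side of the red mark, so the table is resting in a click. The shakers, spoon, timer, spice jar, tin, mug and tea carton look unmoved. The arm is clear of everything.
- **Not measured:** I judged the clip angles and the click by eye from the pictures. No check failed or disagreed.

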